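# Move a snap-fit lid to the filled nozzle case

## Task

Free the snap-fit lid from the empty piping-nozzle case by pressing its two opposing side tabs together, and lift it off with the tabs still pressed. Then fit the lid on the open case that holds the steel nozzles: keep the tabs pressed, push it gently down against the rubber seal until it is fully home, and let go so that both tabs snap out and latch. Never squeeze, pull or push hard, and leave the other things on the table where they are.

Things in the scene. Friction and masses are not known exactly. Their poses are not given: they have to be found in the camera images.
- lid: white plastic snap-fit lid, a hollow cap 124 (its x) x 48 (its y) x 24 mm tall, 0.08 to 0.17 kg; starts latched on the empty case, axes along that case's. Origin at the centre of its lower edge, which rests on the case rim; z up. A ribbed tab sticks out 6 mm from the middle of each long side. A plug 102 x 30 mm reaches 6 mm below the origin, the tabs' hooks 11 mm. The same after a half turn
- tab_left (a joint): how far the tab on the lid's +y side is pressed in, m: 0 = sprung out (latched when the lid is home), 0.0045 = fully in (stop). Its hook clears the catch from 0.003 on. The spring takes 4 N to start and 11 N at the stop, a few N more while the seal pushes the hook against the catch
- tab_right (a joint): the same for the tab on the lid's -y side. The lid measures 60 mm over both tabs when they are out, 51 mm when both are fully pressed. They bear at most 45 N a side
- tab_left_pad (a point): middle of the outer face of the +y tab, 30 mm from the lid's middle when sprung out and 11 mm above the lid's origin; the face is 28 mm long and 16 mm high (3 to 19 mm above the lid's origin)
- tab_right_pad (a point): the same point of the -y tab
- case_empty: grey plastic case, empty, 121 mm long (its x) by 46 mm wide (its y), top rim 55 mm above the table, held immovably to the table by suction feet; carries the lid at the start. Origin at the centre of its underside on the table, z up
- case_full: the same grey case, open, with four steel cone-shaped piping nozzles standing in it, no higher than 46 mm above the table; held immovably. Its rim belongs to a tight push-fit collar that sits a little higher or lower each time, 51 to 59 mm above the table, and does not give: feel for it. Origin at the centre of its underside on the table, z up
- case_full_mouth (a point): centre of the full case's mouth at 55 mm above the table, axes as the case; the true rim is up to 4 mm higher or lower. The lid is home when its origin is at the true rim; latched it floats up to 1.2 mm up. The lid's plug has 1.5 mm to spare on each side, 3 mm at each end. A rubber seal stands 2.5 mm above the rim: it pushes back 5 N at first, 9 N when the lid is home. Over 25 N damages the rim
- case_empty_mouth (a point): centre of the empty case's mouth at its rim, where the lid's origin starts. Both mouths are 108 x 33 mm with lips 4 mm thick; the hooks catch under them. If the lid is let go before it is home, the hooks do not catch and it stays up on the seal; with the tabs out the hooks do not go in by a gentle push
- bell: steel counter bell, 74 mm wide, 57 mm tall, loose on the table; origin at the centre of its underside
- cookies_a: clear bag of cookies, about 67x95x88 mm, loose; origin at the centre of its underside
- cookies_b: clear bag of cookies, about 63x100x87 mm, loose; origin at the centre of its underside
- packet: flat kraft packet, 62x100x14 mm, loose; origin at the centre of its underside

How it is judged:
By the outcome, as a careful person would: the job done as asked, in the order asked, and still so for the second after the job is handed in, with the robot touching nothing.
It also fails if it takes over 58 s, if anything falls off the work surface, if the arm or the gripper's body presses on something with over 40 N, if the wrist force passes 120 N, or if a joint passes its speed limit or range.

## Robot

A 6-joint arm with a two-finger parallel gripper is mounted at the origin on a cart in front of the work surface, level with it; the furniture and walls round the work are solid. World frame = base frame: x ahead of the robot, y to its left, z up, the work surface at z = 0. Lengths are in mm, angles in degrees, forces in N, time in s.
With the tool pointing down it reaches from about 300 to 850 mm from the base axis. Payload 4.2 kg.
Tool frame: the origin (TCP) lies between the finger pads; the fingertips stand 14 mm ahead of it and the grasp point (between the pads) lies 5 mm behind it (env.finger_overhang is the distance from the TCP to the fingertips, in mm); z points along the fingers, y is the line along which they close (so a half turn about z gives the same grasp; the last joint's range is limited). The gripper opens to 91 mm and grips with 3 to 60 N. Pads are 32 mm wide; open, the fingers measure 118 mm over their backs; the gripper's body (76 mm by 178 mm) begins 60 mm behind the grasp point.
Start: joints at [75.745, 18.312, 89.639, -0, 72.044, -1.146], TCP at [130.417, 560.033, 195.076] pointing down, gripper open.
Joint ranges: [-177.97, 177.97], [-48.28, 115.42], [12.27, 149.76], [-77.06, 257.06], [2.81, 150.46], [-146.56, 146.56]. Speed limits (degrees/s): [147.25, 147.25, 180, 180, 180, 180].

## Interface

Orientations are given as [roll, pitch, yaw] about the fixed x, y, z axes, in that order (R = Rz(yaw) Ry(pitch) Rx(roll)).
In Python, from workcell import status, cams, env, finder gives the robot as it stands.
- The arm moves only by the tool apply_moves, never from a script. Its argument "increments" is a list of rows, each a list of 7 numbers: the opening, from -1 (shut) to 1 (fully open), then the shift along the world's x, y, z in m, then the turn, a rotation vector about the world's x, y, z in degrees. In form: [[gripper, x, y, z, ax, ay, az], ...]. A call has 1 to 5 rows; each row shifts and turns the commanded pose from where the row before left it; what a row does not reach is not made up. A row lasts 1/12 s, in which the tool goes at most 41.7 mm and 7.16 degrees, less where a joint would pass 70% of its speed; a pose out of reach is approached as far as the arm can. A call with a gripper value outside its range is refused whole. The fingers move at their own pace and stop on an object; "newtons" is the grip in N (left out, the last holds). Time passes only in rows, so rows that do not move let the fingers close. It gives the time, the measured TCP pose, the force, the opening and the grip force at its end, in the units of the state.
- status.state(): the state, without advancing time (a new reading comes with each control period).
- cams.grab_frame(name): name is "side" or "top"; returns a dict with "color" (400x640x3 uint8, red, green, blue), "intrinsics" (3x3 intrinsics, pixels), "R" (3x3) and "t" (3): a world point X has camera coordinates R X + t. Camera axes: x right, y down, z forward; pixel columns grow to the right and rows downward; lengths in mm; the calibration is good to about 2 mm. A picture is of the moment at which its call begins. There is no depth.
- env.job_done(): hands the job in; it is judged then, once.
Trained networks look in the newest picture that a camera, given by its name, has taken for a name from the list of things; names that differ only in an ending like _2 or _b are one class to them, and where a whole thing is asked for, a point or a joint stands for the part that bears it (a point fixed in the world has none). Each returns a list of dicts, best first, with "score" (0 to 1); they miss things now and then, are a little off and sometimes report something else, mostly with a low value. They report only what shows in the picture. A call takes as long as a camera call.
- finder.boxes_of(query, camera): "rect" ([left, top, width, height] in pixels, round what is visible of it).
- finder.trace(query, camera): "pixels" (400x640 bool, what is visible of it) and "rect" ([left, top, width, height] in pixels, round what is visible of it).
The state is a dict: "time_s": time; "qpos": joint angles; "qvel": joint speeds; "effort": joint torques, N m; "ee_pos": TCP position; "ee_rot": TCP orientation; "force": force on the tool from outside, world axes, zero at the start; "torque": the same for the moment, N m; "gripper_width": finger opening in mm; "gripper_force": force on a finger pad.
Only numpy, scipy, OpenCV 4.12 (cv2) and the standard library are available. Lean on these libraries where they do the work, as an engineer would, in place of code of your own. Each camera call takes 0.05 s, during which the arm holds its last target. There are 200 camera calls.

## Working session

There is one attempt and no reset: what is moved stays moved. The work goes in short steps, Python scripts to look and compute and a tool call to move; the robot and the scene stay as the last step left them, time stands still between calls to the robot, and variables do not carry over. Pictures are saved under pics/ and viewed, at most 10 in all, crops included, and the job is handed in when it is done.

Besides the shell and the picture viewer there is one more tool, called after "Request:" in YAML: its name, and indented under it one key for each argument. apply_moves: Moves the arm, as the interface text tells. Its arguments: {"type":"object","properties":{"increments":{"type":"array","items":{"type":"array","items":{"type":"number"}}},"newtons":{"type":"number"}},"required":["increments"]}

```bash
mkdir -p pics; ls; python3 - <<'E'
from workcell import status, cams, env, finder
import cv2,numpy as np
print(status.state())
for n in ("top","side"):
    f=cams.grab_frame(n); cv2.imwrite(f"pics/{n}0.png",f["color"][:,:,::-1])
    R,t=np.array(f["R"]),np.array(f["t"]); print(n,"cam pos",-R.T@t,R.round(3).tolist(),np.array(f["intrinsics"]).tolist())
    for q in ["lid","case_empty","case_full","tab_left","bell","cookies_a","packet"]:
        print(n,q,[(np.round(d["rect"]).tolist(),round(d["score"],2)) for d in finder.boxes_of(q,n)[:3]])
E
```

```text
pics
{'time_s': 0.0, 'qpos': array([ 7.57452630e+01,  1.83523563e+01,  8.97061597e+01, -4.10816249e-04,
        7.20432524e+01, -1.14690258e+00]), 'qvel': array([ 0.07383747, -0.02818887, -0.07649648,  0.00431586,  0.02418938,
        0.0806196 ]), 'effort': array([ 5.16451619e-04, -4.12466276e+01, -2.31967360e+01,  7.26765348e-02,
        4.56984295e-02, -1.28704614e-04]), 'ee_pos': array([130.28092767, 559.49850224, 194.21480693]), 'ee_rot': array([-1.79898244e+02, -1.64648257e-03,  1.66892291e+02]), 'force': array([-0.28680871,  0.39236007, -0.57203077]), 'torque': array([-0.02253898,  0.05678321,  0.03465326]), 'gripper_force': 0.0, 'gripper_width': 91.2128993975933}
top cam pos [ 470.09135661  -10.8738937  1093.29292506] [[0.023, -1.0, 0.0], [-0.992, -0.022, -0.128], [0.128, 0.003, -0.992]] [[449.61644135100823, 0.0, 320.6623719153758], [0.0, 449.61644135100823, 205.6247402604986], [0.0, 0.0, 1.0]]
top lid [([217.0, 179.0, 38.0, 55.0], 0.57)]
top case_empty [([240.0, 192.0, 19.0, 44.0], 0.66)]
top case_full [([389.0, 213.0, 37.0, 55.0], 0.91)]
top tab_left [([388.0, 210.0, 36.0, 57.0], 0.54)]
top bell [([395.0, 139.0, 31.0, 31.0], 0.7)]
top cookies_a [([282.0, 136.0, 39.0, 31.0], 0.98), ([335.0, 138.0, 47.0, 34.0], 0.6)]
top packet [([209.0, 131.0, 45.0, 38.0], 0.73), ([390.0, 217.0, 35.0, 52.0], 0.37)]
side cam pos [ 256.49282853 -736.55861647  634.14773539] [[0.901, -0.435, 0.012], [-0.241, -0.523, -0.818], [0.362, 0.733, -0.575]] [[376.5836864103824, 0.0, 325.1050703097571], [0.0, 376.5836864103824, 195.64062455362293], [0.0, 0.0, 1.0]]
side lid [([270.0, 159.0, 42.0, 10.0], 0.63)]
side case_empty [([271.0, 172.0, 42.0, 15.0], 0.58)]
side case_full [([301.0, 250.0, 56.0, 32.0], 0.83)]
side tab_left []
side bell [([395.0, 232.0, 31.0, 31.0], 0.73)]
side cookies_a [([364.0, 194.0, 33.0, 38.0], 0.96), ([342.0, 165.0, 26.0, 38.0], 0.86)]
side packet [([313.0, 155.0, 38.0, 19.0], 0.72)]
```

```bash
python3 - <<'E'
import cv2,numpy as np
a=cv2.imread("pics/top0.png");b=cv2.imread("pics/side0.png")
c=cv2.resize(a[120:280,190:450],None,fx=3,fy=3,interpolation=cv2.INTER_CUBIC)
cv2.imwrite("pics/c1.png",c)
cv2.imwrite("pics/c2.png",cv2.resize(b[130:310,240:460],None,fx=3.3,fy=3.3,interpolation=cv2.INTER_CUBIC))
E
```

```text
(no output)
```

View pics/c1.png

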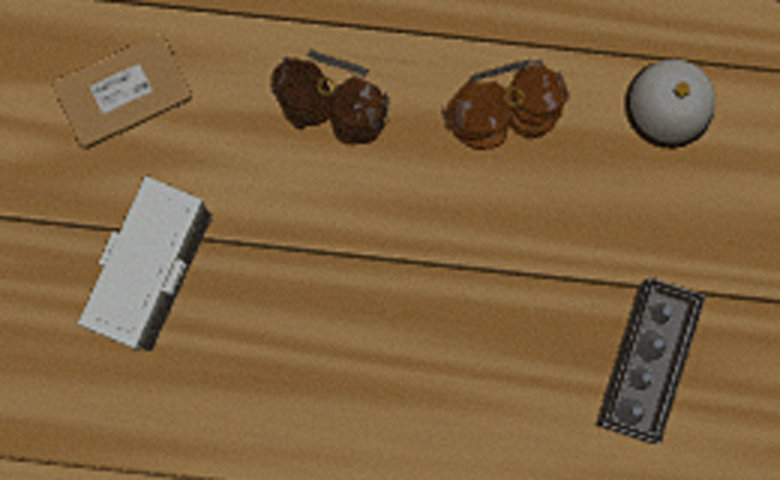

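View pics/c2.png

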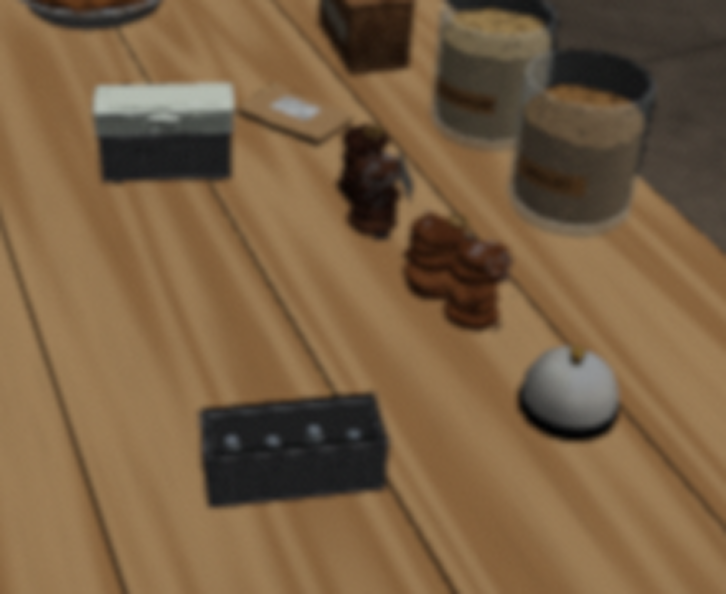

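```bash
cat > h.py <<'E'
from workcell import status, cams, env, finder
import cv2,numpy as np
from scipy.optimize import minimize
S=4
def proj(f,X):
    c=np.asarray(X,float)@np.array(f["R"]).T+np.array(f["t"]); p=c@np.array(f["intrinsics"]).T
    return p[:,:2]/p[:,2:]
def box(lx,ly,z0,z1):
    return np.array([[sx*lx/2,sy*ly/2,z] for sx in(-1,1) for sy in(-1,1) for z in(z0,z1)])
def place(P,x,y,yaw):
    a=np.radians(yaw);c,s=np.cos(a),np.sin(a)
    return np.c_[x+c*P[:,0]-s*P[:,1],y+s*P[:,0]+c*P[:,1],P[:,2]]
def sil(f,boxes,x,y,yaw,dz=0):
    m=np.zeros((400*S,640*S),np.uint8)
    for b in boxes:
        q=(proj(f,place(b,x,y,yaw)+[0,0,dz])+.5)*S
        cv2.fillConvexPoly(m,cv2.convexHull(np.round(q*16).astype(np.int32)),255,shift=4)
    return cv2.resize(m,(640,400),interpolation=cv2.INTER_AREA)/255.
LID=[box(124,48,0,24),box(28,60,3,19)]
def fit(fs,ms,boxes,p0):
    def cost(p): return sum(np.abs(sil(f,boxes,*p)-m).sum()/m.sum() for f,m in zip(fs,ms))
    best=None
    sim=np.array([p0]+[np.add(p0,np.eye(len(p0))[i]*8) for i in range(len(p0))])
    r=minimize(cost,p0,method="Nelder-Mead",options=dict(initial_simplex=sim,xatol=.05,fatol=1e-4))
    return r.x.round(2),round(r.fun,3)
def ray(f,u,z):
    R,t=np.array(f["R"]),np.array(f["t"]);d=R.T@np.linalg.inv(f["intrinsics"])@[u[0],u[1],1];o=-R.T@t
    return o+d*(z-o[2])/d[2]
def getmask(q,n,near=None):
    for d in finder.trace(q,n):
        r=d["rect"];c=np.array([r[0]+r[2]/2,r[1]+r[3]/2])
        if near is None or np.hypot(*(c-near))<20: return d["pixels"].astype(float),d["score"]
E
python3 - <<'E'
from h import *
F={n:cams.grab_frame(n) for n in("top","side")}
T=F["top"]
cr=lambda u,v:(190+u/3,120+v/3)
pl=[ray(T,cr(*u),79) for u in[(147,176),(205,203),(138,349),(80,323)]]
pc=[ray(T,cr(*u),55) for u in[(650,280),(703,295),(658,441),(600,425)]]
for p in(pl,pc):
    p=np.array(p);d=p[0]-p[3]+p[1]-p[2];w=p[0]-p[1]
    print(p.mean(0).round(1),np.degrees(np.arctan2(d[1],d[0])).round(1),np.hypot(*d[:2])/2,np.hypot(*w[:2]))
for q,p,boxes,h in(("lid",pl,LID,55),("case_full",pc,[box(121,46,0,55)],0)):
    p=np.array(p);d=p[0]-p[3]+p[1]-p[2];c=p.mean(0);yaw=np.degrees(np.arctan2(d[1],d[0]))
    bs=[b+[0,0,h] for b in boxes]
    M=[]
    for n in F:
        g=getmask(q,n); M.append(g[0]); print(q,n,g[1],g[0].sum())
        v=F[n]["color"].copy(); v[g[0]>0]=[255,0,0]; 
        print(n,fit([F[n]],[g[0]],bs,[c[0],c[1],yaw]))
    print("both",fit(list(F.values()),M,bs,[c[0],c[1],yaw]))
    print("both+dz",fit(list(F.values()),M,bs,[c[0],c[1],yaw,0]))
E
```

```text
[592.2 180.8  79. ] -22.0 121.78099372125142 49.33332471383875
[ 528.4 -210.2   55. ] -18.1 118.34954955569178 42.34008769275515
lid top 0.94 1350.0
top (array([594.09, 185.07, -22.26]), np.float64(0.049))
lid side 0.62 633.0
side (array([590.16, 187.26, -19.9 ]), np.float64(0.054))
both (array([592.73, 185.71, -21.59]), np.float64(0.14))
both+dz (array([592.81, 185.66, -21.83,   0.  ]), np.float64(0.14))Traceback (most recent call last):
  File "<stdin>", line 15, in <module>
TypeError: 'NoneType' object is not subscriptable
```

```bash
cat >> h.py <<'E'
def overlay(f,items,ctr,w,k):
    x0,y0=int(ctr[0]-w[0]/2),int(ctr[1]-w[1]/2)
    im=cv2.resize(f["color"][y0:y0+w[1],x0:x0+w[0],::-1],None,fx=k,fy=k,interpolation=cv2.INTER_CUBIC)
    for b,p,col in items:
        q=(proj(f,place(b,*p))-[x0,y0]+.5)*k-.5
        for i in range(8):
            for j in range(i):
                if bin(i^j).count("1")==1: cv2.line(im,tuple(int(a) for a in q[i].round()),tuple(int(a) for a in q[j].round()),col,1)
    return im
E
python3 - <<'E'
from h import *
F={n:cams.grab_frame(n) for n in("top","side")}
L=[b+[0,0,55] for b in LID]; C=[box(121,46,0,55)]
it=[(b,(592.7,185.7,-21.8),(0,0,255)) for b in L]+[(C[0],(592.7,185.7,-21.8),(255,0,0))]+[(L[0],(592.2,181.5,-22),(0,200,0))]
ic=[(C[0],(528.4,-210.2,-18.1),(0,0,255))]
r=[np.hstack([overlay(F["top"],it,(240,205),(62,62),6),overlay(F["top"],ic,(407,240),(62,62),6)]),
   np.hstack([overlay(F["side"],it,(290,170),(62,38),6),overlay(F["side"],ic,(329,266),(62,38),6)])]
cv2.imwrite("pics/o1.png",np.vstack(r)[:600])
for n in F: print([(d["rect"],d["score"]) for d in finder.trace("case_full",n)],[(d["rect"],d["score"]) for d in finder.trace("case_full_mouth",n)])
E
```

```text
[([391.6, 215.2, 32.9, 53.7], 0.91)] [([389.4, 214.4, 37.2, 53.3], 0.63)]
[([300.5, 247.1, 58.4, 35.8], 0.85), ([316.1, 153.5, 33.4, 21.0], 0.47)] [([302.2, 247.6, 56.3, 37.6], 0.61)]
```

View pics/o1.png

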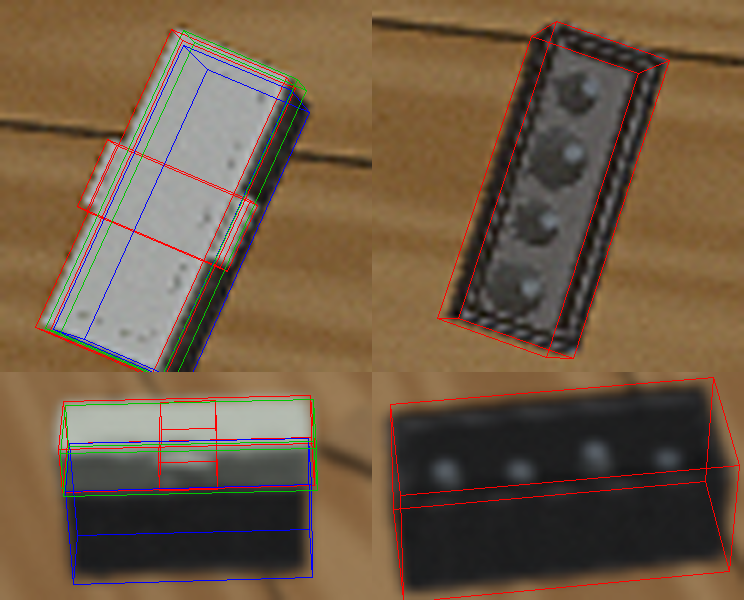

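```bash
cat >> h.py <<'E'
def graymask(f,ctr,r,thr=.25):
    im=cv2.resize(cv2.GaussianBlur(f["color"],(3,3),.7),None,fx=4,fy=4,interpolation=cv2.INTER_LINEAR).astype(float)
    s=(im.max(2)-im.min(2))/(im.max(2)+8)
    b=(s<thr).astype(np.uint8)
    n,l,st,c=cv2.connectedComponentsWithStats(b)
    k=l[int(ctr[1]*4),int(ctr[0]*4)]
    b=(l==k)&(k>0)
    cs,_=cv2.findContours(b.astype(np.uint8),cv2.RETR_EXTERNAL,cv2.CHAIN_APPROX_NONE)
    m=np.zeros(b.shape,np.uint8);cv2.drawContours(m,cs,-1,255,-1)
    return cv2.resize(m,(640,400),interpolation=cv2.INTER_AREA)/255.
E
python3 - <<'E'
from h import *
F={n:cams.grab_frame(n) for n in("top","side")}
L=[b+[0,0,55] for b in LID]+[box(121,46,0,55)]
for thr in(.2,.25,.3):
  for name,bs,cs,p0 in(("lid",L,((235,205),(290,168)),[592.5,183.5,-22]),("full",[box(121,46,0,55)],((391.5,240),(329,272)),[528,-210,-18])):
    M=[graymask(F[n],c,0,thr) for n,c in zip(F,cs)]
    print(thr,name,[m.sum() for m in M],[sil(F[n],bs,*p0).sum() for n in F])
    for i,n in enumerate(F):
        if M[i].sum()<6000: print(n,fit([F[n]],[M[i]],bs,p0))
    print("both",fit(list(F.values()),M,bs,p0))
E
```

```text
0.2 lid [np.float64(1329.270588235294), np.float64(1104.9137254901962)] [np.float64(1500.0274509803921), np.float64(1279.2666666666667)]
top (array([594.  , 184.95, -21.99]), np.float64(0.127))
side (array([595.48, 196.74, -24.43]), np.float64(0.133))
both (array([594.38, 186.37, -22.53]), np.float64(0.295))
0.2 full [np.float64(0.0), np.float64(1471.1686274509802)] [np.float64(1258.3019607843137), np.float64(1862.294117647059)]
top (array([ 528., -210.,  -18.]), np.float64(inf))
side (array([ 528.75, -204.04,  -20.69]), np.float64(0.244))
both (array([ 528., -210.,  -18.]), np.float64(inf))
0.25 lid [np.float64(1389.1176470588234), np.float64(1144.8745098039217)] [np.float64(1500.0274509803921), np.float64(1279.2666666666667)]
top (array([594.24, 184.82, -21.46]), np.float64(0.078))
side (array([594.92, 196.07, -23.43]), np.float64(0.105))
both (array([594.37, 186.54, -23.21]), np.float64(0.222))
0.25 full [np.float64(0.0), np.float64(1512.270588235294)] [np.float64(1258.3019607843137), np.float64(1862.294117647059)]
top (array([ 528., -210.,  -18.]), np.float64(inf))
side (array([ 
[... 204 characters left out ...]
, np.float64(1279.2666666666667)]
top (array([594.39, 185.06, -21.56]), np.float64(0.058))
side (array([593.8 , 194.26, -24.48]), np.float64(0.075))
both (array([594.42, 187.22, -23.34]), np.float64(0.185))
0.3 full [np.float64(0.0), np.float64(1559.0117647058826)] [np.float64(1258.3019607843137), np.float64(1862.294117647059)]
top (array([ 528., -210.,  -18.]), np.float64(inf))
side (array([ 528.24, -205.31,  -20.2 ]), np.float64(0.179))
both (array([ 528., -210.,  -18.]), np.float64(inf))h.py:21: RuntimeWarning: divide by zero encountered in scalar divide
  def cost(p): return sum(np.abs(sil(f,boxes,*p)-m).sum()/m.sum() for f,m in zip(fs,ms))
  np.max(np.abs(fsim[0] - fsim[1:])) <= fatol):
```

Request:
apply_moves:
  increments:
    - [1,0.031,-0.025,0,0,0,-1.74]
    - [1,0.031,-0.025,0,0,0,-1.74]
    - [1,0.031,-0.025,0,0,0,-1.74]
    - [1,0.031,-0.025,0,0,0,-1.74]
    - [1,0.031,-0.025,0,0,0,-1.74]
  newtons: 20

```text
time_s: 1.87
ee_pos: [286.5, 433.8, 195.2]
ee_rot: [180.0, 0.0, 158.1]
force: [0.5, -0.7, 0.6]
gripper_width: 91.2
gripper_force: 0.0
```

Request:
apply_moves:
  increments:
    - [1,0.031,-0.025,0,0,0,0]
    - [1,0.031,-0.025,0,0,0,0]
    - [1,0.031,-0.025,0,0,0,0]
    - [1,0.031,-0.025,0,0,0,0]
    - [1,0.031,-0.025,0,0,0,0]

```text
time_s: 2.28
ee_pos: [441.7, 308.5, 195.3]
ee_rot: [180.0, 0.0, 158.2]
force: [0.5, 1.1, 0.2]
gripper_width: 91.3
gripper_force: 0.0
```

Request:
apply_moves:
  increments:
    - [1,0.031,-0.025,-0.01,0,0,0]
    - [1,0.031,-0.025,-0.01,0,0,0]
    - [1,0.031,-0.025,-0.01,0,0,0]
    - [1,0.031,-0.025,-0.01,0,0,0]
    - [1,0,0,0,0,0,0]

```text
time_s: 2.7
ee_pos: [568.6, 205.1, 152.6]
ee_rot: [-179.8, 0.1, 157.9]
force: [-0.5, 0.5, 1.5]
gripper_width: 91.6
gripper_force: 0.0
```

Request:
apply_moves:
  increments:
    - [1,0.015,-0.012,-0.02,0,0,0]
    - [1,0.01,-0.008,-0.02,0,0,0]
    - [1,0,0,0,0,0,0]

```text
time_s: 2.95
ee_pos: [588.5, 188.0, 111.2]
ee_rot: [-179.7, -0.3, 158.1]
force: [-1.2, -0.5, -0.6]
gripper_width: 91.4
gripper_force: 0.0
```

```bash
python3 - <<'E'
from h import *
F={n:cams.grab_frame(n) for n in("top","side")}
s=status.state();print(s["ee_pos"],s["ee_rot"],s["gripper_width"])
L=[b+[0,0,55] for b in LID]
x,y,z=s["ee_pos"];ya=s["ee_rot"][2]-180
w=s["gripper_width"]
fing=[box(32,.1,z-14,z+20)+[0,e*w/2,0] for e in(-1,1)]
it=[(b,(594,184.8,-21.9),(0,0,255)) for b in L]+[(b,(x,y,ya),(0,255,0)) for b in fing]
cv2.imwrite("pics/o2.png",np.hstack([overlay(F["top"],it,(240,205),(62,75),6),overlay(F["side"],it,(290,160),(66,75),6)]))
E
```

```text
[588.67910615 190.13003632 114.67376958] [-1.79951841e+02 -1.13442764e-01  1.58149224e+02] 91.42736769757853
```

View pics/o2.png

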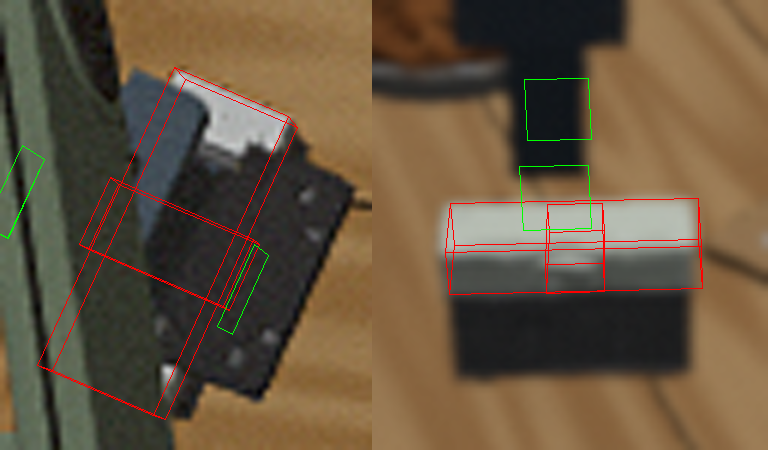

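```bash
python3 - <<'E'
from h import *
F={n:cams.grab_frame(n) for n in("side","top")}
F["side"]=cams.grab_frame("side")
s=status.state();print(s["ee_pos"],s["ee_rot"],s["gripper_width"],s["qpos"].round(1),s["time_s"])
x,y,z=s["ee_pos"];ya=s["ee_rot"][2]-180
w=s["gripper_width"]
fing=[box(32,.1,z-14,z+20)+[0,e*w/2,0] for e in(-1,1)]+[box(76,178,z+65,z+100)]
it=[(b,(x,y,ya),(0,255,0)) for b in fing]
cv2.imwrite("pics/o3.png",overlay(F["side"],it,(300,140),(150,120),5))
E
```

```text
[589.44855188 191.09775253 116.63345387] [1.79902635e+02 8.75172781e-02 1.58245816e+02] 91.13782571620395 [ 16.9  25.4  90.3   0.   64.2 -51.4] 3.2
```

View pics/o3.png

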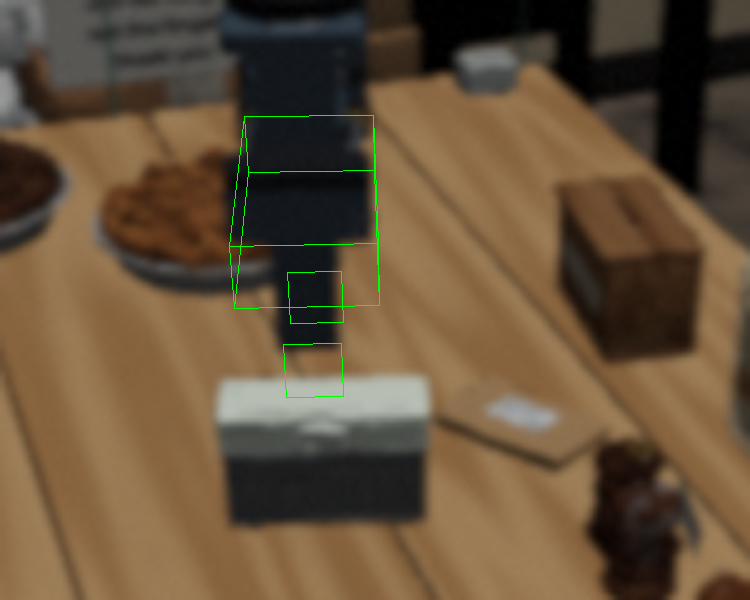

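Request:
apply_moves:
  increments:
    - [1,0.002,-0.003,-0.008,0,0,0]
    - [1,0.002,-0.003,-0.007,0,0,0]
    - [1,0,0,0,0,0,0]
    - [1,0,0,0,0,0,0]

```text
time_s: 3.53
ee_pos: [592.9, 183.9, 99.5]
ee_rot: [-180.0, -0.1, 158.2]
force: [-0.4, -0.1, -0.5]
gripper_width: 91.7
gripper_force: 0.0
```

```bash
python3 - <<'E'
from h import *
F={n:cams.grab_frame(n) for n in("side","top")}
s=status.state();print(s["ee_pos"],s["ee_rot"],s["gripper_width"],s["force"],s["time_s"])
x,y,z=s["ee_pos"];ya=s["ee_rot"][2]-180
w=s["gripper_width"]
fing=[box(32,.1,z-14,z+20)+[0,e*w/2,0] for e in(-1,1)]+[box(76,178,z+65,z+80)]
it=[(b,(x,y,ya),(0,255,0)) for b in fing]
cv2.imwrite("pics/o4.png",np.hstack([overlay(F["side"],it,(300,140),(80,120),5),overlay(F["top"],it,(240,205),(80,120),5)]))
E
```

```text
[593.40507801 184.06160037 100.04052789] [ 1.79993908e+02 -6.84289613e-03  1.58184531e+02] 91.43103227540294 [ 0.05438721  0.19563216 -1.01153576] 3.6333
```

View pics/o4.png

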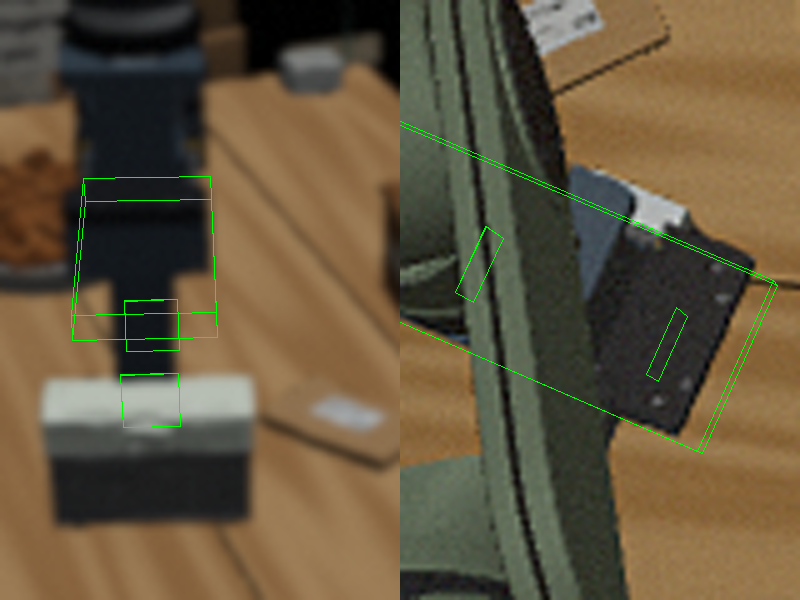

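```bash
python3 - <<'E'
from h import *
print(env.finger_overhang,[a for a in dir(env) if a[0]!='_'])
f=cams.grab_frame("side");print(f["R"],f["t"])
for n in("side","top"):
  f=cams.grab_frame(n)
  for q in("bell","packet","cookies_a"):
    for d in finder.boxes_of(q,n)[:2]:
        r=d["rect"]; print(n,q,d["score"],ray(f,(r[0]+r[2]/2,r[1]+r[3]/2),{"bell":28,"packet":7,"cookies_a":44}[q]).round(0))
E
```

```text
14.0 ['Unreachable', 'finger_overhang', 'job_done']
[[ 0.90050473 -0.43466804  0.01244677]
 [-0.24098592 -0.52266903 -0.81776701]
 [ 0.36196272  0.73340356 -0.57541481]] [-559.02458284  195.41988148  812.2518714 ]
side bell 0.89 [ 732. -240.   28.]
side packet 0.67 [599. 191.   7.]
side packet 0.57 [746. 202.   7.]
side cookies_a 0.78 [ 724. -101.   44.]
side cookies_a 0.7 [726.  34.  44.]
top bell 0.63 [ 736. -230.   28.]
top bell 0.46 [ 525. -213.   28.]
top packet 0.96 [745. 198.   7.]
top cookies_a 0.9 [730.  39.  44.]
top cookies_a 0.89 [727. -91.  44.]
```

Request:
apply_moves:
  increments:
    - [1,0,0,-0.008,0,0,0]
    - [1,0,0,-0.008,0,0,0]
    - [1,0,0,-0.004,0,0,0]
    - [1,0,0,0,0,0,0]
    - [1,0,0,0,0,0,0]

```text
time_s: 4.5
ee_pos: [593.1, 183.9, 79.3]
ee_rot: [-180.0, -0.1, 158.2]
force: [-0.2, -0.0, 0.3]
gripper_width: 91.0
gripper_force: 0.0
```

```bash
python3 - <<'E'
from h import *
f=cams.grab_frame("side")
s=status.state();print(s["ee_pos"],s["force"])
g=f["color"].astype(int).sum(2)//3
print(g[140:186,276:304:2])
E
```

```text
[593.3908674  184.01558792  79.82140749] [-0.15911032 -0.28660591  0.55390732]
[[ 25  24  25  23  23  23  23  23  23  24  27  39  36  76]
 [ 36  36  39  29  24  23  23  22  24  28  47  63  62  83]
 [ 65  59  72  42  23  22  21  21  21  37  77  94  96  98]
 [ 96  86  97  55  22  20  20  21  21  42  92 108 113 106]
 [109  99 104  61  22  21  23  20  22  42  96 109 117 111]
 [110 104  95  63  21  22  22  21  21  45  99 109 116 114]
 [109 108  87  59  22  22  21  21  20  53 105 111 116 117]
 [107 111  86  55  23  22  21  21  21  58 108 113 116 118]
 [105 113  97  53  21  21  22  23  21  58 112 117 117 119]
 [105 112 109  57  21  21  21  20  21  54 114 119 119 121]
 [105 110 113  69  23  22  21  20  22  51 112 121 120 121]
 [105 109 115  82  25  21  20  21  22  50 109 121 121 122]
 [107 106 115  87  24  21  21  23  22  48 105 119 122 123]
 [108 104 113  88  24  21  21  21  21  45 101 116 122 123]
 [109 101 116  92  25  22  22  20  22  47 107 123 134 134]
 [127 121 136 108  28  21  22  22  21  54 133 147 157 161]
 [162 161 167 131  32  22  22  21  20  62 158 173 176 177]
 [180 180 181 142 
[... 993 characters left out ...]
0  29  28  29  29  29  30  31  32  29  32  30  29]
 [ 28  29  28  26  26  26  29  29  30  31  30  30  30  31]
 [ 29  30  28  29  28  28  29  29  31  30  29  32  29  28]
 [ 32  29  29  31  30  30  29  29  29  30  29  32  30  29]
 [ 30  29  30  31  31  30  30  30  29  30  30  31  29  30]
 [ 29  29  30  30  31  30  28  30  29  29  30  32  30  30]
 [ 29  29  29  32  30  29  29  29  30  29  29  32  30  29]
 [ 29  29  29  31  30  29  30  31  28  29  30  31  30  30]
 [ 30  30  30  31  30  33  33  32  33  34  35  35  34  33]
 [ 31  33  33  35  37  41  41  40  43  49  51  49  45  43]
 [ 43  53  56  62  65  63  59  60  63  69  74  72  66  58]
 [ 69  82  87  95  97  93  87  84  86  91 100  98  90  78]]
```

Request:
apply_moves:
  increments:
    - [1,0,0,-0.008,0,0,0]
    - [1,0,0,-0.007,0,0,0]
    - [1,0,0,0,0,0,0]

```text
time_s: 4.8
ee_pos: [592.2, 183.7, 63.3]
ee_rot: [-179.9, -0.1, 158.2]
force: [0.6, -0.2, 0.4]
gripper_width: 91.2
gripper_force: 0.0
```

Request:
apply_moves:
  increments:
    - [0.3,0,0,0,0,0,0]
    - [0.3,0,0,0,0,0,0]
    - [0.3,0,0,0,0,0,0]
    - [0.3,0,0,0,0,0,0]
    - [0.3,0,0,0,0,0,0]
  newtons: 3

```text
time_s: 5.22
ee_pos: [593.6, 184.1, 65.4]
ee_rot: [180.0, 0.0, 158.2]
force: [0.0, -0.3, -0.6]
gripper_width: 60.9
gripper_force: 0.0
```

Request:
apply_moves:
  increments:
    - [0.2,0,0,0,0,0,0]
    - [0.2,0,0,0,0,0,0]
    - [0.2,0,0,0,0,0,0]

```text
time_s: 5.47
ee_pos: [593.4, 184.1, 65.2]
ee_rot: [180.0, 0.0, 158.2]
force: [-0.7, -0.2, -1.2]
gripper_width: 54.8
gripper_force: 0.0
```

```bash
python3 - <<'E'
from h import *
F={n:cams.grab_frame(n) for n in("side","top")}
s=status.state();print(s["ee_pos"],s["force"],s["gripper_width"],s["gripper_force"])
x,y,z=s["ee_pos"];ya=s["ee_rot"][2]-180
w=s["gripper_width"]
fing=[box(32,.1,z-14,z+20)+[0,e*w/2,0] for e in(-1,1)]
it=[(b,(x,y,ya),(0,255,0)) for b in fing]
cv2.imwrite("pics/o5.png",np.hstack([overlay(F["side"],it,(290,155),(80,80),5),overlay(F["top"],it,(240,205),(80,80),5)]))
E
```

```text
[593.41518984 184.0257677   65.09512826] [-0.42382074 -0.1200033  -0.69256288] 54.85400792675422 0.0
```

View pics/o5.png

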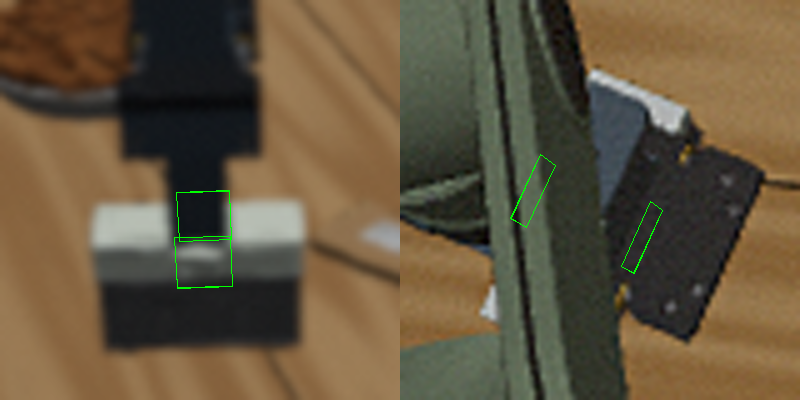

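Request:
apply_moves:
  increments:
    - [1,0,0,0,0,0,0]
    - [1,0,0,0,0,0,0]
    - [1,0,0,0,0,0,0]
    - [1,0,0,0,0,0,0]
    - [1,0,0,0,0,0,0]

```text
time_s: 5.98
ee_pos: [593.4, 184.0, 65.1]
ee_rot: [180.0, -0.0, 158.2]
force: [-0.8, -0.2, 0.3]
gripper_width: 85.1
gripper_force: 0.0
```

Request:
apply_moves:
  increments:
    - [1,0,0,-0.005,0,0,0]
    - [1,0,0,-0.005,0,0,0]
    - [1,0,0,-0.005,0,0,0]
    - [1,0,0,0,0,0,0]

```text
time_s: 6.32
ee_pos: [592.4, 183.7, 48.5]
ee_rot: [-179.9, -0.1, 158.2]
force: [-0.1, 1.1, -0.9]
gripper_width: 91.3
gripper_force: 0.0
```

Request:
apply_moves:
  increments:
    - [1,0,0,-0.005,0,0,0]
    - [1,0,0,-0.005,0,0,0]
    - [1,0,0,-0.004,0,0,0]
    - [1,0,0,0,0,0,0]

```text
time_s: 6.65
ee_pos: [592.7, 183.8, 34.9]
ee_rot: [-179.9, -0.1, 158.2]
force: [-0.7, 0.4, 0.6]
gripper_width: 91.4
gripper_force: 0.0
```

```bash
python3 - <<'E'
from h import *
f=cams.grab_frame("side")
s=status.state();print(s["ee_pos"],s["force"],s["torque"],s["gripper_width"],s["effort"])
x,y,z=s["ee_pos"];a=np.radians(s["ee_rot"][2]-180)
for zz in(50,55,60): print(zz,proj(f,[[x+45*np.sin(a),y-45*np.cos(a),zz],[x+57*np.sin(a),y-57*np.cos(a),zz]]).round(1).tolist())
g=f["color"].astype(int).sum(2)//3
print(g[150:186,276:304:2])
E
```

```text
[593.00521617 183.91011366  35.38303769] [-0.74023994 -0.03133898  0.13321612] [0.03808207 0.02870442 0.00477883] 91.3006068589872 [-2.09951395e-03 -4.77545965e+01 -1.91963822e+01  1.54108537e-02
  6.74481969e-02 -1.77456633e-05]
50 [[290.3, 175.5], [290.3, 177.7]]
55 [[290.3, 174.0], [290.2, 176.2]]
60 [[290.2, 172.6], [290.2, 174.8]]
[[ 25  23  25  24  24  24  24  23  24  24  23  24  25  70]
 [ 26  24  24  24  23  24  22  24  24  24  24  25  25  70]
 [ 26  23  24  23  24  23  24  22  23  24  24  25  25  73]
 [ 28  24  23  22  24  24  24  24  24  24  23  23  25  79]
 [ 27  27  22  23  23  24  24  24  23  23  23  25  30  92]
 [ 36  33  29  28  23  23  24  23  23  24  37  45  55 114]
 [ 79  72  69  57  25  23  21  23  22  37  89 100 107 145]
 [136 130 129 103  30  22  21  21  21  55 144 157 159 170]
 [171 169 168 133  33  22  22  21  22  62 167 180 181 182]
 [182 182 183 142  35  22  21  22  20  64 170 184 184 183]
 [184 183 183 144  38  20  22  22  20  64 168 185 183 181]
 [178 176 175 143  42  22  21  20  21  62 165 184 183 178]
 [168 165 163 136  43  21  21  22  22  61 159 174 173 
[... 662 characters left out ...]
9  29  28  23  20  21  21  22  23  28  31  29  30]
 [ 29  29  28  27  23  22  21  22  23  24  27  31  29  30]
 [ 30  30  28  28  28  26  28  25  27  27  28  32  29  30]
 [ 32  29  29  31  30  30  28  30  29  29  29  31  30  30]
 [ 31  29  30  31  31  29  30  30  30  29  29  32  29  29]
 [ 30  29  30  31  31  29  30  31  30  29  30  32  29  30]
 [ 29  30  28  31  31  29  29  30  30  30  28  32  30  29]
 [ 30  29  29  32  29  29  31  30  30  29  29  31  29  30]
 [ 29  29  30  30  31  31  33  33  33  35  36  36  35  35]
 [ 32  33  33  35  36  40  41  41  44  47  51  48  45  43]
 [ 43  54  55  62  66  63  60  59  64  69  74  72  66  59]
 [ 69  81  86  95  98  94  85  84  86  91 100 100  91  78]]
```

Request:
apply_moves:
  increments:
    - [0.25,0,0,-0.002,0,0,0]
    - [0.25,0,0,0,0,0,0]
    - [0.25,0,0,0,0,0,0]
    - [0.25,0,0,0,0,0,0]
    - [0.25,0,0,0,0,0,0]

```text
time_s: 7.12
ee_pos: [593.2, 183.5, 34.2]
ee_rot: [-179.9, 0.0, 158.2]
force: [-0.6, -5.6, 1.0]
gripper_width: 61.4
gripper_force: 3.0
```

Request:
apply_moves:
  increments:
    - [0.25,0,0,0,0,0,0]
    - [0.25,0,0,0,0,0,0]

```text
time_s: 7.28
ee_pos: [593.0, 182.8, 34.2]
ee_rot: [-179.9, -0.0, 158.2]
force: [-0.2, -4.9, 2.6]
gripper_width: 59.4
gripper_force: 3.0
```

Request:
apply_moves:
  increments:
    - [0.25,-0.0005,-0.0014,0,0,0,0]
    - [0.25,0,0,0,0,0,0]
    - [0.25,0,0,0,0,0,0]

```text
time_s: 7.53
ee_pos: [593.0, 182.6, 34.2]
ee_rot: [180.0, 0.0, 158.2]
force: [-0.6, -1.8, 1.6]
gripper_width: 59.9
gripper_force: 3.0
```

Centering works. A bit more, then squeeze up.

Request:
apply_moves:
  increments:
    - [0.25,-0.0003,-0.0007,0,0,0,0]
    - [0.05,0,0,0,0,0,0]
    - [0.05,0,0,0,0,0,0]
  newtons: 12

```text
time_s: 7.78
ee_pos: [593.0, 182.6, 34.7]
ee_rot: [179.9, 0.0, 158.2]
force: [-0.8, 1.6, 4.5]
gripper_width: 50.7
gripper_force: 12.0
```

Request:
apply_moves:
  increments:
    - [0.05,0,0,0,0,0,0]
    - [0.05,0,0,0,0,0,0]
    - [0.05,0,0,0,0,0,0]
  newtons: 20

```text
time_s: 8.03
ee_pos: [593.0, 182.6, 34.8]
ee_rot: [179.9, 0.0, 158.2]
force: [-0.8, 1.0, 5.6]
gripper_width: 50.6
gripper_force: 20.0
```

Request:
apply_moves:
  increments:
    - [0.05,0,0,0.002,0,0,0]
    - [0.05,0,0,0.003,0,0,0]
    - [0.05,0,0,0.004,0,0,0]
    - [0.05,0,0,0.005,0,0,0]
    - [0.05,0,0,0.005,0,0,0]

```text
time_s: 8.45
ee_pos: [592.4, 181.7, 53.1]
ee_rot: [-180.0, -0.0, 158.2]
force: [1.0, -0.3, -0.9]
gripper_width: 50.5
gripper_force: 20.0
```

Request:
apply_moves:
  increments:
    - [0.05,0,0,0.01,0,0,0]
    - [0.05,0,0,0.01,0,0,0]
    - [0.05,0,0,0.015,0,0,0]
    - [0.05,0,0,0.015,0,0,0]
    - [0.05,0,0,0.01,0,0,0]

```text
time_s: 8.87
ee_pos: [593.5, 182.1, 115.6]
ee_rot: [179.9, 0.1, 158.2]
force: [1.1, -0.5, -1.9]
gripper_width: 50.6
gripper_force: 20.0
```

```bash
python3 - <<'E'
from h import *
F={n:cams.grab_frame(n) for n in("side","top")}
s=status.state();print(s["ee_pos"],s["force"],s["torque"],s["gripper_width"])
for n in F:
  for q in("lid","case_empty"): print(n,q,[(np.round(d["rect"]),round(d["score"],2)) for d in finder.boxes_of(q,n)[:3]])
T=F["top"]
# case_full refine: dark mask in top for case rim; report trace fit with free dz
for q,n in(("case_full","top"),("case_full","side")):
  g=getmask(q,n,np.array([407,242]) if n=="top" else np.array([329,266]))
  print(n,g[1],g[0].sum(), [fit([F[n]],[g[0]],[box(121,46,0,h)],[528,-210,-19]) for h in (51,55,59)])
E
```

```text
[594.16740049 182.34824483 115.85519683] [ 0.94307946  0.0556733  -1.74279234] [-0.00151033 -0.0240592  -0.0378423 ] 50.72417894280155
side lid [(array([268., 131.,  42.,  13.]), 0.67)]
side case_empty [(array([269., 164.,  44.,  23.]), 0.72)]
top lid [(array([210., 172.,  41.,  53.]), 0.73)]
top case_empty []
top 0.79 1207.0 [(array([ 530.61, -210.81,  -18.  ]), np.float64(0.041)), (array([ 530.15, -210.21,  -18.15]), np.float64(0.049)), (array([ 530.09, -209.58,  -17.89]), np.float64(0.062))]
side 0.86 1690.0 [(array([ 529.13, -206.12,  -17.27]), np.float64(0.051)), (array([ 528.48, -206.75,  -18.28]), np.float64(0.095)), (array([ 528.3 , -207.01,  -18.83]), np.float64(0.142))]
```

Request:
apply_moves:
  increments:
    - [0.05,-0.003,-0.015,0,0,0,0]
    - [0.05,-0.005,-0.03,0,0,0,0.9]
    - [0.05,-0.006,-0.035,0,0,0,0.9]
    - [0.05,-0.006,-0.035,0,0,0,0.9]
    - [0.05,-0.006,-0.035,0,0,0,1.0]

```text
time_s: 9.68
ee_pos: [565.5, 29.9, 112.6]
ee_rot: [-180.0, -0.1, 162.0]
force: [0.8, -0.8, -1.5]
gripper_width: 50.6
gripper_force: 20.0
```

Request:
apply_moves:
  increments:
    - [0.05,-0.006,-0.035,0,0,0,0]
    - [0.05,-0.006,-0.035,0,0,0,0]
    - [0.05,-0.006,-0.035,0,0,0,0]
    - [0.05,-0.006,-0.035,0,0,0,0]
    - [0.05,-0.005,-0.035,0,0,0,0]

```text
time_s: 10.1
ee_pos: [536.0, -145.2, 112.8]
ee_rot: [-180.0, -0.1, 161.9]
force: [0.2, 0.1, -1.9]
gripper_width: 50.7
gripper_force: 20.0
```

Request:
apply_moves:
  increments:
    - [0.05,-0.005,-0.035,0,0,0,0]
    - [0.05,-0.003,-0.022,-0.005,0,0,0]
    - [0.05,-0.001,-0.012,-0.015,0,0,0]
    - [0.05,0,0,-0.015,0,0,0]
    - [0.05,0,0,0,0,0,0]

```text
time_s: 10.52
ee_pos: [525.4, -212.7, 75.0]
ee_rot: [180.0, -0.4, 161.8]
force: [-0.5, 0.0, -1.3]
gripper_width: 50.9
gripper_force: 20.0
```

Request:
apply_moves:
  increments:
    - [0.05,0,0,0,0,0,0]
    - [0.05,0,0,0,0,0,0]
    - [0.05,0,0,0,0,0,0]

```text
time_s: 10.77
ee_pos: [529.2, -211.9, 79.0]
ee_rot: [-180.0, 0.1, 161.9]
force: [0.2, -0.1, -1.0]
gripper_width: 50.7
gripper_force: 20.0
```

```bash
python3 - <<'E'
from h import *
F={n:cams.grab_frame(n) for n in("side","top")}
s=status.state();print(s["ee_pos"],s["ee_rot"],s["force"],s["torque"],s["gripper_width"])
x,y,z=s["ee_pos"];ya=s["ee_rot"][2]-180
it=[(LID[0]+[0,0,z+20.2],(x,y,ya),(0,255,0)),(LID[1]+[0,0,z+20.2],(x,y,ya),(0,255,0)),(box(121,46,0,55),(529.5,-210,-18.1),(0,0,255))]
cv2.imwrite("pics/o6.png",np.hstack([overlay(F["side"],it,(329,255),(78,100),5),overlay(F["top"],it,(415,235),(78,100),5)]))
for n in F:
  g=getmask("lid",n)
  if g: 
    M=[g[0]]; print(n,g[1],g[0].sum(),sil(F[n],[b+[0,0,z+20.2] for b in LID],x,y,ya).sum(), fit([F[n]],M,[b+[0,0,z+20.2] for b in LID],[x,y,ya]))
E
```

```text
[ 529.20131794 -211.83113415   79.00877148] [-1.79996784e+02  9.41751356e-02  1.61941745e+02] [ 0.20166045 -0.31271256 -1.43872822] [-0.00113059  0.01196561 -0.02724259] 50.82189896922916
side 0.59 655.0 1493.607843137255 (array([ 527.94, -208.64,  -17.61]), np.float64(1.28))
top 0.53 149.0 1475.2901960784313 (array([ 536.65, -193.38,  -32.86]), np.float64(8.681))
```

View pics/o6.png

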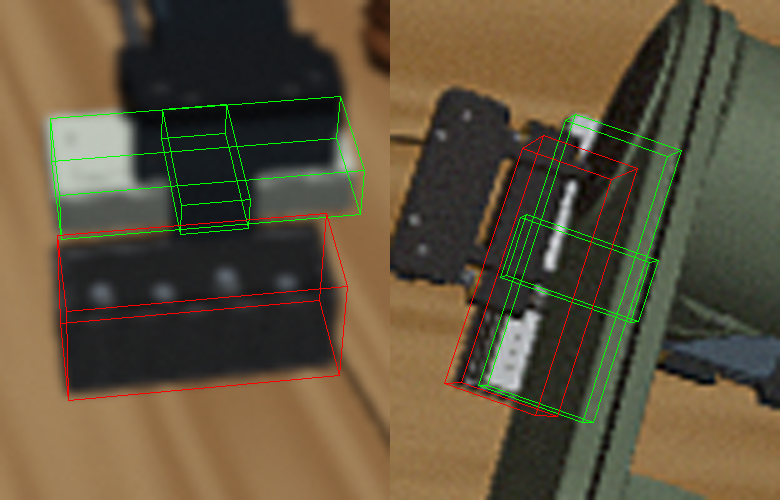

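Request:
apply_moves:
  increments:
    - [0.05,0,0,-0.01,0,0,0]
    - [0.05,0,0,-0.01,0,0,0]
    - [0.05,0,0,-0.005,0,0,0]
    - [0.05,0,0,0,0,0,0]
    - [0.05,0,0,0,0,0,0]

```text
time_s: 11.38
ee_pos: [528.1, -211.9, 52.2]
ee_rot: [180.0, -0.1, 161.9]
force: [0.9, -1.0, -2.0]
gripper_width: 50.7
gripper_force: 20.0
```

Request:
apply_moves:
  increments:
    - [0.05,0,0,-0.002,0,0,0]
    - [0.05,0,0,-0.002,0,0,0]
    - [0.05,0,0,-0.001,0,0,0]
    - [0.05,0,0,0,0,0,0]

```text
time_s: 11.72
ee_pos: [528.5, -212.1, 47.9]
ee_rot: [180.0, -0.0, 161.9]
force: [0.1, 0.2, -2.1]
gripper_width: 50.7
gripper_force: 20.0
```

Request:
apply_moves:
  increments:
    - [0.05,0,0,-0.001,0,0,0]
    - [0.05,0,0,-0.001,0,0,0]
    - [0.05,0,0,-0.001,0,0,0]
    - [0.05,0,0,0,0,0,0]

```text
time_s: 12.05
ee_pos: [528.5, -212.0, 44.9]
ee_rot: [180.0, -0.0, 161.9]
force: [0.2, -0.6, -1.4]
gripper_width: 50.4
gripper_force: 20.0
```

Request:
apply_moves:
  increments:
    - [0.05,0,0,-0.001,0,0,0]
    - [0.05,0,0,-0.001,0,0,0]
    - [0.05,0,0,0,0,0,0]

```text
time_s: 12.3
ee_pos: [528.5, -212.0, 42.9]
ee_rot: [180.0, -0.0, 161.9]
force: [0.6, 0.4, -1.9]
gripper_width: 50.9
gripper_force: 20.0
```

Request:
apply_moves:
  increments:
    - [0.05,0,0,-0.001,0,0,0]
    - [0.05,0,0,-0.001,0,0,0]
    - [0.05,0,0,0,0,0,0]

```text
time_s: 12.55
ee_pos: [528.5, -212.0, 40.9]
ee_rot: [180.0, -0.0, 161.9]
force: [-0.3, 0.4, -0.8]
gripper_width: 50.8
gripper_force: 20.0
```

Request:
apply_moves:
  increments:
    - [0.05,0,0,-0.001,0,0,0]
    - [0.05,0,0,0,0,0,0]

```text
time_s: 12.72
ee_pos: [528.5, -212.0, 39.9]
ee_rot: [180.0, -0.0, 161.9]
force: [-1.4, -0.0, -0.8]
gripper_width: 50.6
gripper_force: 20.0
```

Request:
apply_moves:
  increments:
    - [0.05,0,0,-0.001,0,0,0]
    - [0.05,0,0,-0.001,0,0,0]
    - [0.05,0,0,0,0,0,0]

```text
time_s: 12.97
ee_pos: [528.5, -212.0, 37.8]
ee_rot: [180.0, -0.0, 161.9]
force: [0.1, 0.9, -2.3]
gripper_width: 50.9
gripper_force: 20.0
```

Request:
apply_moves:
  increments:
    - [0.05,0,0,-0.001,0,0,0]
    - [0.05,0,0,0,0,0,0]

```text
time_s: 13.13
ee_pos: [528.5, -212.0, 36.9]
ee_rot: [180.0, -0.0, 161.9]
force: [-0.0, -0.6, -2.1]
gripper_width: 50.7
gripper_force: 20.0
```

Request:
apply_moves:
  increments:
    - [0.05,0,0,-0.001,0,0,0]
    - [0.05,0,0,0,0,0,0]

```text
time_s: 13.3
ee_pos: [528.5, -212.0, 35.9]
ee_rot: [180.0, -0.0, 161.9]
force: [-0.2, 0.3, -1.3]
gripper_width: 50.8
gripper_force: 20.0
```

Request:
apply_moves:
  increments:
    - [0.05,0,0,-0.001,0,0,0]
    - [0.05,0,0,0,0,0,0]

```text
time_s: 13.47
ee_pos: [528.5, -212.0, 34.9]
ee_rot: [180.0, -0.0, 161.9]
force: [-0.3, 0.2, -1.3]
gripper_width: 50.7
gripper_force: 20.0
```

Request:
apply_moves:
  increments:
    - [0.05,0,0,-0.001,0,0,0]
    - [0.05,0,0,0,0,0,0]

```text
time_s: 13.63
ee_pos: [528.5, -212.0, 33.9]
ee_rot: [180.0, -0.0, 161.9]
force: [-0.4, -0.5, -1.7]
gripper_width: 50.2
gripper_force: 20.0
```

Request:
apply_moves:
  increments:
    - [0.05,0,0,-0.001,0,0,0]
    - [0.05,0,0,0,0,0,0]

```text
time_s: 13.8
ee_pos: [528.5, -212.0, 32.9]
ee_rot: [180.0, -0.0, 161.9]
force: [-0.3, -0.6, -1.6]
gripper_width: 50.5
gripper_force: 20.0
```

Request:
apply_moves:
  increments:
    - [0.05,0,0,-0.001,0,0,0]
    - [0.05,0,0,0,0,0,0]

```text
time_s: 13.97
ee_pos: [528.7, -212.1, 32.5]
ee_rot: [180.0, 0.0, 161.9]
force: [-1.0, 0.5, 3.5]
gripper_width: 50.7
gripper_force: 20.0
```

Request:
apply_moves:
  increments:
    - [0.05,0,0,-0.001,0,0,0]
    - [0.05,0,0,0,0,0,0]

```text
time_s: 14.13
ee_pos: [528.7, -212.1, 31.7]
ee_rot: [180.0, 0.0, 161.9]
force: [-1.6, 0.9, 4.0]
gripper_width: 50.9
gripper_force: 20.0
```

```bash
python3 - <<'E'
from h import *
F={n:cams.grab_frame(n) for n in("side","top")}
s=status.state();print(s["ee_pos"],s["force"],s["torque"])
x,y,z=s["ee_pos"];ya=s["ee_rot"][2]-180
it=[(LID[0]+[0,0,z+20.2],(x,y,ya),(0,255,0)),(box(121,46,0,51),(529.5,-210,-18.1),(0,0,255))]
cv2.imwrite("pics/o7.png",np.hstack([overlay(F["side"],it,(329,255),(78,80),6),overlay(F["side"],[],(329,255),(50,80),6)]))
E
```

```text
[ 528.67876819 -212.06977566   31.5987489 ] [-1.94097384  1.02434531  4.56644234] [0.07491509 0.34232536 0.01360669]
```

View pics/o7.png

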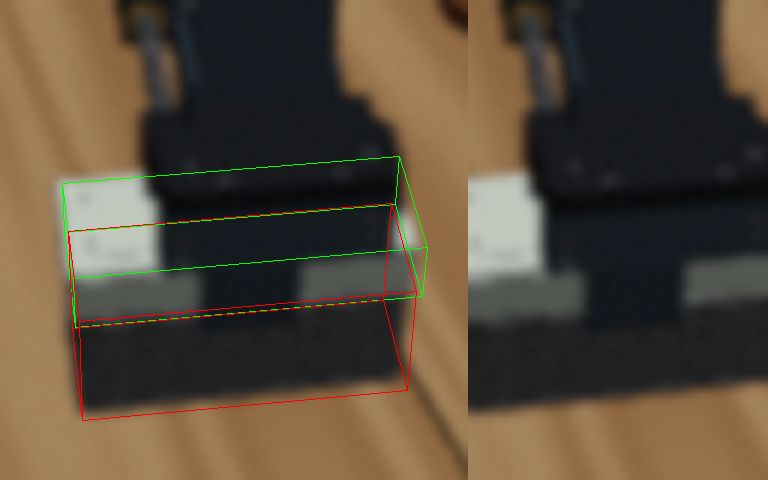

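Request:
apply_moves:
  increments:
    - [0.05,0,0,-0.0007,0,0,0]
    - [0.05,0,0,0,0,0,0]
    - [0.05,0,0,0,0,0,0]

```text
time_s: 14.48
ee_pos: [528.7, -212.1, 30.9]
ee_rot: [180.0, 0.0, 161.9]
force: [-2.1, 0.9, 5.6]
gripper_width: 50.5
gripper_force: 20.0
```

Request:
apply_moves:
  increments:
    - [0.05,0,0,-0.0007,0,0,0]
    - [0.05,0,0,0,0,0,0]
    - [0.05,0,0,0,0,0,0]

```text
time_s: 14.73
ee_pos: [528.7, -212.1, 30.4]
ee_rot: [180.0, 0.0, 161.9]
force: [-1.3, 1.3, 7.1]
gripper_width: 50.3
gripper_force: 20.0
```

Request:
apply_moves:
  increments:
    - [0.05,0,0,-0.0005,0,0,0]
    - [0.05,0,0,0,0,0,0]
    - [0.05,0,0,0,0,0,0]

```text
time_s: 14.98
ee_pos: [528.7, -212.1, 30.3]
ee_rot: [180.0, 0.0, 161.9]
force: [-2.4, 0.9, 8.6]
gripper_width: 50.4
gripper_force: 20.0
```

Request:
apply_moves:
  increments:
    - [0.05,0,0,-0.0006,0,0,0]
    - [0.05,0,0,0,0,0,0]
    - [0.05,0,0,0,0,0,0]

```text
time_s: 15.23
ee_pos: [528.7, -212.1, 30.2]
ee_rot: [-180.0, 0.1, 161.9]
force: [-4.5, 1.8, 13.4]
gripper_width: 50.7
gripper_force: 20.0
```

Request:
apply_moves:
  increments:
    - [0.05,0,0,-0.0006,0,0,0]
    - [0.05,0,0,0,0,0,0]
    - [0.05,0,0,0,0,0,0]

```text
time_s: 15.48
ee_pos: [528.7, -212.1, 30.1]
ee_rot: [-180.0, 0.1, 161.9]
force: [-4.8, 1.7, 15.5]
gripper_width: 50.9
gripper_force: 20.0
```

Request:
apply_moves:
  increments:
    - [0.3,0,0,0,0,0,0]
    - [0.4,0,0,0,0,0,0]
    - [0.6,0,0,0,0,0,0]
    - [0.8,0,0,0,0,0,0]
    - [0.8,0,0,0,0,0,0]

```text
time_s: 15.9
ee_pos: [528.6, -212.0, 27.5]
ee_rot: [180.0, -0.0, 161.9]
force: [0.4, 0.4, -0.5]
gripper_width: 80.4
gripper_force: 0.0
```

Request:
apply_moves:
  increments:
    - [0.9,0,0,0,0,0,0]
    - [0.9,0,0,0,0,0,0]

```text
time_s: 16.07
ee_pos: [528.5, -212.0, 27.6]
ee_rot: [180.0, -0.0, 161.9]
force: [-0.1, 0.5, 0.1]
gripper_width: 86.6
gripper_force: 0.0
```

Request:
apply_moves:
  increments:
    - [1,0,0,0.005,0,0,0]
    - [1,0,0,0.015,0,0,0]
    - [1,0,0,0.03,0,0,0]
    - [1,0,0,0.035,0,0,0]
    - [1,0,0,0.035,0,0,0]

```text
time_s: 16.48
ee_pos: [528.1, -211.8, 149.1]
ee_rot: [180.0, -0.1, 161.9]
force: [1.1, 0.2, 0.0]
gripper_width: 91.2
gripper_force: 0.0
```

Request:
apply_moves:
  increments:
    - [1,-0.02,0.03,0.01,0,0,0]
    - [1,-0.02,0.035,0.01,0,0,0]
    - [1,-0.02,0.035,0,0,0,0]
    - [1,-0.02,0.035,0,0,0,0]
    - [1,-0.02,0.035,0,0,0,0]

```text
time_s: 16.9
ee_pos: [427.5, -40.8, 168.5]
ee_rot: [180.0, 0.1, 161.8]
force: [1.4, 0.9, -0.0]
gripper_width: 91.0
gripper_force: 0.0
```

Request:
apply_moves:
  increments:
    - [1,-0.02,0.035,0,0,0,0]
    - [1,-0.01,0.035,0,0,0,0]
    - [1,0,0.035,0,0,0,0]
    - [1,0,0.02,0,0,0,0]
    - [1,0,0,0,0,0,0]

```text
time_s: 17.32
ee_pos: [398.5, 86.0, 168.6]
ee_rot: [179.9, 0.0, 162.1]
force: [-0.7, -0.8, 0.3]
gripper_width: 90.8
gripper_force: 0.0
```

```bash
python3 - <<'E'
from h import *
F={n:cams.grab_frame(n) for n in("side","top")}
s=status.state();print(s["ee_pos"],s["force"])
C=[box(121,46,0,51)]
for h in (51,53.5): 
  it=[(b+[0,0,h],(528.7,-212,-18.1),(0,0,255)) for b in LID]
  print(h,[fit([F[n]],[getmask("lid",n)[0]],[b+[0,0,h] for b in LID],[528.7,-212,-18.1]) for n in F])
it=[(b+[0,0,51],(528.7,-212,-18.1),(0,0,255)) for b in LID]
cv2.imwrite("pics/o8.png",np.hstack([overlay(F["side"],it[:0],(329,260),(66,80),6),overlay(F["top"],it[:0],(407,235),(66,80),6)]))
E
```

```text
[398.56693066  83.15788532 168.22355668] [-0.12526442  0.53633073 -1.15469917]
51 [(array([ 528.25, -208.11,  -18.16]), np.float64(0.064)), (array([ 529.89, -211.02,  -18.04]), np.float64(0.058))]
53.5 [(array([ 527.01, -210.56,  -18.26]), np.float64(0.068)), (array([ 530.15, -210.52,  -18.21]), np.float64(0.061))]
```

View pics/o8.png

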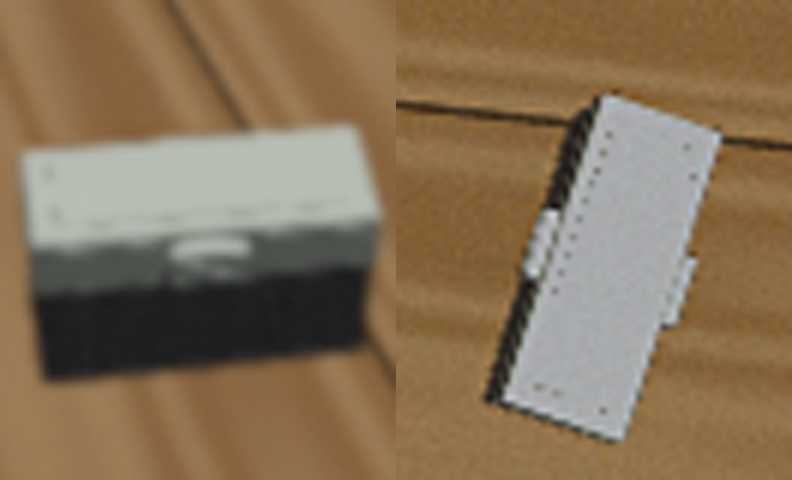

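```bash
python3 -c "
from workcell import env
print(env.job_done())"
```

```text
the job is handed in; nothing more can be done
None
```

The lid is off the empty case and on the nozzle case: pushed down until it met the stiff stop (about 16 N), both tabs out in the last picture, and the job is handed in, though I did not pull-test the latch.

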